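# Mark both edges of a carton in the roller lane

## Robot

A 6-joint arm with a two-finger parallel gripper is mounted at the origin on the work surface. World frame = base frame: x ahead of the robot, y to its left, z up, the work surface at z = 0. Lengths are in m, angles in rad, forces in N, time in s.
With the tool pointing down it reaches from about 0.4 to 0.825 m from the base axis. Payload 7 kg.
Tool frame: the origin (TCP) lies on the centre line of the jaws, within the pads' length; the fingertips stand 22 mm ahead of it and the grasp point (between the pads) lies 3 mm ahead of it; z points along the fingers, y is the line along which they close (so a half turn about z gives the same grasp; the last joint's range is limited). The gripper opens to 88 mm and grips with 3 to 60 N. Pads are 19 mm wide; open, the fingers measure 130 mm over their backs; the gripper's body (78 mm by 193 mm) begins 47 mm behind the grasp point.
Start: joints at [-1.003, 0.359, 0.012, 0, -1.224, -0.288], TCP at [0.186, -0.649, 0.249] pointing down, gripper open.
Joint ranges: [-3.07, 3.07], [-1.43, 2.12], [-1.02, 1.25], [-3.03, 1.67], [-3.05, -0], [-3.03, 3.03]. Speed limits (rad/s): [2.39, 2.39, 3.01, 3.14, 3.14, 3.14].

## Interface

Orientations are given as [roll, pitch, yaw] about the fixed x, y, z axes, in that order (R = Rz(yaw) Ry(pitch) Rx(roll)).
In Python, from station import arm gives the robot as it stands.
- The arm moves only by the tool arm_command, never from a script. Its argument "series" is one flat list of numbers, 7 for each row, row after row: the turn, a rotation vector about the tool's x, y, z each as a share of 90 degrees, from -1 to 1, then the shift along the tool's x, y, z each as a share of 0.1 m, from -1 to 1, then the opening, from 0 (shut) to 1 (fully open). A call has 1 to 8 rows; each row is the pose to reach, as a shift and turn from the pose commanded when the call began, along the tool's axes at that moment; what a row does not reach only later rows make up. A row lasts 1/8 s, in which the tool goes at most 62.5 mm and 10.7 degrees, less where a joint would pass 70% of its speed; a pose out of reach is approached as far as the arm can. A call with a number of a shift or a turn outside -1 to 1 is refused whole. A call with a gripper value outside its range is refused whole. The fingers move at their own pace and stop on an object; "force" is the grip in N (left out, the last holds). Time passes only in rows, so rows that repeat a pose let the fingers close. It gives the time, the measured TCP pose, the force, the opening and the grip force at its end, in the units of the state.
- arm.get_state(): the state, without advancing time (a new reading comes with each control period).
- arm.grab_frame(name): name is "side" or "top"; returns the picture (420x560x3 uint8, blue, green, red); there is no depth.
- arm.camera_model(name): a dict with "fovy" (degrees; the focal length in pixels is half the picture's height over the tangent of half this angle, whatever the lens; pixels are square), "cx", "cy" (the principal point, pixels), "pose" (4x4, takes a point from camera to world coordinates). Camera axes: x right, y down, z forward; pixel columns grow to the right and rows downward; lengths in m; the calibration is good to about 2 mm. A picture is of the moment at which its call begins. camera_model takes no time and is no camera call.
- arm.job_done(): hands the job in; it is judged then, once.
The state is a dict: "t": time; "q": joint angles; "qd": joint speeds; "joint_efforts": joint torques, N m; "eef_pos": TCP position; "ee_rot": TCP orientation; "force": force on the tool from outside, world axes, zero at the start; "moment": the same for the moment, N m; "width": finger opening in m; "gripper_force": force on a finger pad.
Only numpy, scipy, OpenCV 4.12 (cv2) and the standard library are available. Lean on these libraries where they do the work, as an engineer would, in place of code of your own. Each camera call takes 0.05 s, during which the arm holds its last target. There are 200 camera calls.

## Task

First clear every crumpled paper wad off the lane and table into the grey waste bin. Then lay the carton flat in the marking lane at the green end, red stripe on the roller's side, and slide it under the bridge until it is completely through at the yellow end; turn it half round there, lay it flat in the lane again and slide it back under the bridge, completely through to the green end, so that the roller also runs along the blue-striped edge. Finally lay the carton right way up, flat in the orange out-tray and let go, leaving the ink pad, hand stamp and tape roll alone.

Things in the scene. Friction and masses are not known exactly. Their poses are not given: they have to be found in the camera images.
- lane: fixed marking lane. Origin: underside centre, below the bridge's middle. y runs along the lane (+y green end, robot's left; -y yellow end), x across it (+x: roller's side, away from the robot). White base plate 120 (x) by 450 (y) mm, top at z = 4 mm is the lane floor; last 50 mm at each end painted green / yellow.
- rails (a point): middle of the lane floor (lane x = y = 0, z = 4 mm). Two aluminium guide rails run beside it, 7 mm thick, tops at lane z = 16 mm, inner faces at x = -34 and +34 mm, straight for y within +-115 mm, then flaring outward to y = +-152 mm.
- bridge (a point): middle of the top of the blue bridge that spans the lane at y within +-18 mm (lane x = y = 0, z = 76 mm). Posts at x = -58..-44 and +44..+58 mm, 70 mm high; beam over the -x half, underside at z = 52 mm; top bar 12 mm deep, top at z = 76 mm. The carton (top at z = 48 mm in the lane) passes under; a gripper does not.
- roller: red inked roller, 20 mm diameter, 26 mm long across the lane, under the bridge's +x half. Origin: its centre, at x = 19 mm in the lane's frame, z = 56 mm. It turns freely and is sprung: it hangs 2 mm lower than the carton's top and rides up over it with about 3 N.
- carton: closed kraft-board carton, 60 (x) by 180 (y) by 44 (z) mm, 0.22 kg, with a red stripe along the top at its +x long edge and a blue stripe along the top at its -x long edge, pale tape between. Origin: centre of its underside; z up.
- carton_red (a point): middle of the red stripe: carton x = +24, y = 0, z = 44 mm
- carton_blue (a point): middle of the blue stripe: carton x = -24, y = 0, z = 44 mm
- wad1: crumpled ball of stiff brown kraft paper, faceted, about 58 mm across and 42 mm tall, flat underneath, 30 g; any side may be gripped. Origin: centre of its underside as built. May be absent (None).
- wad2: crumpled ball of stiff brown kraft paper, faceted, about 58 mm across and 42 mm tall, flat underneath, 30 g; any side may be gripped. Origin: centre of its underside as built. May be absent (None).
- wad3: crumpled ball of stiff brown kraft paper, faceted, about 58 mm across and 42 mm tall, flat underneath, 30 g; any side may be gripped. Origin: centre of its underside as built. May be absent (None).
- wad4: crumpled ball of stiff brown kraft paper, faceted, about 58 mm across and 42 mm tall, flat underneath, 30 g; any side may be gripped. Origin: centre of its underside as built. May be absent (None).
- wad5: crumpled ball of stiff brown kraft paper, faceted, about 58 mm across and 42 mm tall, flat underneath, 30 g; any side may be gripped. Origin: centre of its underside as built. May be absent (None).
- bin: fixed grey open waste bin, 170 by 170 mm, 75 mm tall, walls and floor 5 mm. Origin: centre of its underside.
- tray: fixed orange out-tray, open, 230 (x) by 120 (y) mm outside, 17 mm tall, walls and floor 5 mm; the carton lies along its x, either way round. Origin: centre of its underside.
- inkpad: bystander: black ink pad with red top, 75 by 115 by 17 mm. Origin: centre of its underside.
- stamp: bystander: wooden hand stamp, 50 mm square foot, 62 mm tall. Origin: centre of its underside.
- tape: bystander: roll of yellow tape lying flat, 90 mm across, 50 mm tall. Origin: centre of its underside.
There are look-alikes about, which are no part of the job. What is shaped like the carton but pink is not meant. What is shaped like the wad1 but purple is not meant.

How it is judged:
On the way, in this order (a step that is already met when the one before it is completed fails the run):
1. all paper wads are in the bin (x of wad1 in the frame of bin between -0.085 and 0.085 m and y of wad1 in the frame of bin between -0.085 and 0.085 m and z of each of wad1, wad2, wad3, wad4, wad5 in the frame of bin below 0.075 m and linear speed of each of wad1, wad2, wad3, wad4, wad5 below 0.05 m/s and x of wad2 in the frame of bin between -0.085 and 0.085 m and y of wad2 in the frame of bin between -0.085 and 0.085 m and x of wad3 in the frame of bin between -0.085 and 0.085 m and y of wad3 in the frame of bin between -0.085 and 0.085 m and x of wad4 in the frame of bin between -0.085 and 0.085 m and y of wad4 in the frame of bin between -0.085 and 0.085 m and x of wad5 in the frame of bin between -0.085 and 0.085 m and y of wad5 in the frame of bin between -0.085 and 0.085 m), for 0.2 s.
2. the carton lies flat in the lane at the green end, short of the roller, red stripe on the roller's side (angle between carton's own z axis and vertical below 0.12 rad and z of carton in the frame of lane between -0.01 and 0.009 m and x of carton in the frame of lane between -0.012 and 0.012 m and angle between the y axis of carton and the y axis of lane, either way round below 0.15 rad and y of carton in the frame of lane above 0.095 m and x of carton_red in the frame of lane above 0.008 m), for 0.1 s.
3. the carton is half way under the bridge, the roller running on its red edge (x of carton_red in the frame of lane above 0.008 m and angle between carton's own z axis and vertical below 0.12 rad and z of carton in the frame of lane between -0.01 and 0.009 m and x of carton in the frame of lane between -0.012 and 0.012 m and angle between the y axis of carton and the y axis of lane, either way round below 0.15 rad and y of carton in the frame of lane between -0.04 and 0.04 m and contact force between carton and roller above 0.2 N).
4. the carton is through at the yellow end, flat in the lane, red stripe still on the roller's side (angle between carton's own z axis and vertical below 0.12 rad and z of carton in the frame of lane between -0.01 and 0.009 m and x of carton in the frame of lane between -0.012 and 0.012 m and angle between the y axis of carton and the y axis of lane, either way round below 0.15 rad and y of carton in the frame of lane below -0.095 m and x of carton_red in the frame of lane above 0.008 m), for 0.1 s.
5. turned half round: flat in the lane at the yellow end, blue stripe on the roller's side (angle between carton's own z axis and vertical below 0.12 rad and z of carton in the frame of lane between -0.01 and 0.009 m and x of carton in the frame of lane between -0.012 and 0.012 m and angle between the y axis of carton and the y axis of lane, either way round below 0.15 rad and y of carton in the frame of lane below -0.095 m and x of carton_blue in the frame of lane above 0.008 m), for 0.1 s.
6. the carton is half way under the bridge, the roller running on its blue edge (x of carton_blue in the frame of lane above 0.008 m and angle between carton's own z axis and vertical below 0.12 rad and z of carton in the frame of lane between -0.01 and 0.009 m and x of carton in the frame of lane between -0.012 and 0.012 m and angle between the y axis of carton and the y axis of lane, either way round below 0.15 rad and y of carton in the frame of lane between -0.04 and 0.04 m and contact force between carton and roller above 0.2 N).
7. the carton is through at the green end, flat in the lane, blue stripe on the roller's side (angle between carton's own z axis and vertical below 0.12 rad and z of carton in the frame of lane between -0.01 and 0.009 m and x of carton in the frame of lane between -0.012 and 0.012 m and angle between the y axis of carton and the y axis of lane, either way round below 0.15 rad and y of carton in the frame of lane above 0.095 m and x of carton_blue in the frame of lane above 0.008 m), for 0.1 s.
At the end, for the whole second after the job is handed in: Every wad present is in the bin (within 85 mm of its centre in x and y, base below 75 mm, at rest) and the carton lies flat on the tray's floor (centre within 40 mm of the tray's centre in x and y, base within 6 mm of the floor, tilt under 0.08 rad), right way up, at rest and released (all of step 1 and x of carton in the frame of tray between -0.04 and 0.04 m and y of carton in the frame of tray between -0.04 and 0.04 m and z of carton in the frame of tray below 0.011 m and angle between carton's own z axis and vertical below 0.08 rad and linear speed of carton below 0.02 m/s); the robot touches nothing.
It fails at once if the ink pad is moved more than 30 mm or tipped (distance of inkpad from where it was at the start of the episode above 0.03 m or angle between inkpad's own z axis and vertical above 0.4 rad).
It fails at once if the hand stamp is moved more than 30 mm or tipped (distance of stamp from where it was at the start of the episode above 0.03 m or angle between stamp's own z axis and vertical above 0.4 rad).
It fails at once if the tape roll is moved more than 30 mm or tipped (distance of tape from where it was at the start of the episode above 0.03 m or angle between tape's own z axis and vertical above 0.4 rad).
Of wad1, wad2, wad3, wad4, wad5 only 2 to 4 are there at a start; the rules pass over those that are not, and their reading is None.
At some moment in a run one of wad1, wad2, wad3, wad4, wad5 may be knocked a few centimetres aside while the robot is not near it.
Once in a run the grip may slacken for a moment while it holds something.
It also fails if it takes over 210 s, if anything falls off the work surface, if the arm or the gripper's body presses on something with over 40 N, if the wrist force passes 120 N, or if a joint passes its speed limit or range.

## Working session

There is one attempt and no reset: what is moved stays moved. The work goes in short steps, Python scripts to look and compute and a tool call to move; the robot and the scene stay as the last step left them, time stands still between calls to the robot, and variables do not carry over. Pictures are saved under pics/ and viewed, at most 15 in all, crops included, and the job is handed in when it is done.

Besides the shell and the picture viewer there is one more tool, called after ">>>" in YAML: its name, and indented under it one key for each argument. arm_command: Moves the arm, as the interface text tells. Its arguments: {"type":"object","properties":{"series":{"type":"array"},"force":{"type":"number"}},"required":["series"]}

```bash
ls; mkdir -p pics
cat > h.py <<'E'
import numpy as np, cv2
from station import arm
from scipy.spatial.transform import Rotation as R
def px2w(name,u,v,z):
    m=arm.camera_model(name); f=210/np.tan(np.radians(m['fovy'])/2)
    P=np.array(m['pose']); d=P[:3,:3]@np.array([(u-m['cx'])/f,(v-m['cy'])/f,1]); o=P[:3,3]
    return o+d*(z-o[2])/d[2]
def w2px(name,p):
    m=arm.camera_model(name); f=210/np.tan(np.radians(m['fovy'])/2)
    P=np.array(m['pose']); c=P[:3,:3].T@(np.array(p)-P[:3,3]); return f*c[0]/c[2]+m['cx'],f*c[1]/c[2]+m['cy']
def snap(name,out,box=None,s=1.4):
    im=arm.grab_frame(name)
    if box: im=im[box[1]:box[3],box[0]:box[2]]
    im=cv2.resize(im,None,fx=s,fy=s,interpolation=cv2.INTER_CUBIC); cv2.imwrite('pics/'+out,im); return im
E
python3 - <<'E'
from h import *
a=snap('top','t0.png');b=snap('side','s0.png')
for n in('top','side'):
    m=arm.camera_model(n);print(n,m['fovy'],m['cx'],m['cy'],np.round(m['pose'],3).tolist())
print(arm.get_state())
E
```

```text
pics
top 43.01664291077309 280.78872799065977 205.38936003740022 [[0.006, -0.995, 0.095, 0.437], [-1.0, -0.008, -0.016, 0.007], [0.017, -0.095, -0.995, 1.547], [0.0, 0.0, 0.0, 1.0]]
side 43.60771650699843 274.40287527117664 210.80863286305154 [[-0.99, -0.089, 0.113, 0.38], [-0.144, 0.588, -0.796, 1.186], [0.004, -0.804, -0.595, 0.986], [0.0, 0.0, 0.0, 1.0]]
{'t': 0.1, 'q': array([-1.00284812e+00,  3.59316032e-01,  1.11386143e-02, -3.25353135e-04,
       -1.22406582e+00, -2.88094102e-01]), 'qd': array([-6.21344862e-04,  1.70665718e-03,  9.63877275e-04,  8.23962635e-04,
        9.93642248e-05, -5.52964744e-04]), 'joint_efforts': array([-2.95142898e-03, -5.84163702e+01,  2.93753368e+01,  7.01536596e+00,
        1.02256189e-02, -4.84033421e-05]), 'eef_pos': array([ 0.18631318, -0.64835838,  0.24770764]), 'ee_rot': array([ 3.14011846e+00, -1.17882324e-04, -2.86184924e+00]), 'force': array([ 0.03956466, -0.35908953,  0.62948181]), 'moment': array([-0.01166312, -0.00858638,  0.00878159]), 'gripper_force': 0.0, 'width': 0.08796463927132626}
```

View pics/t0.png

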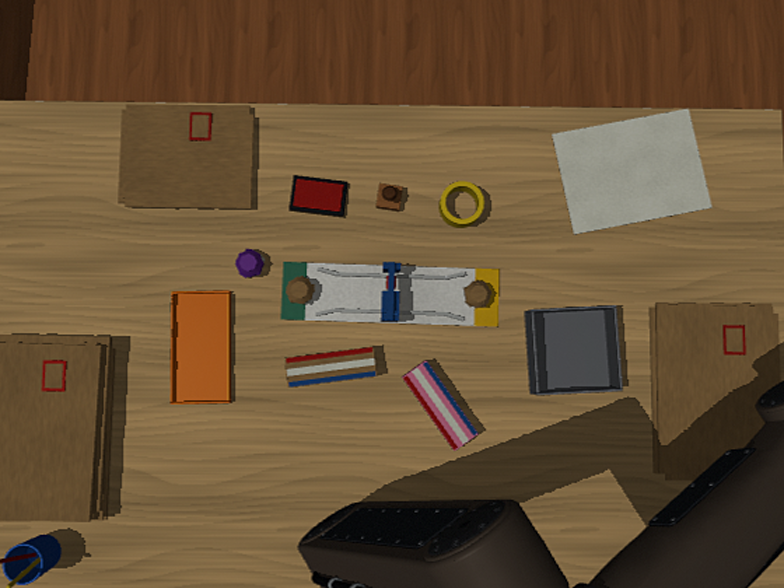

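View pics/s0.png

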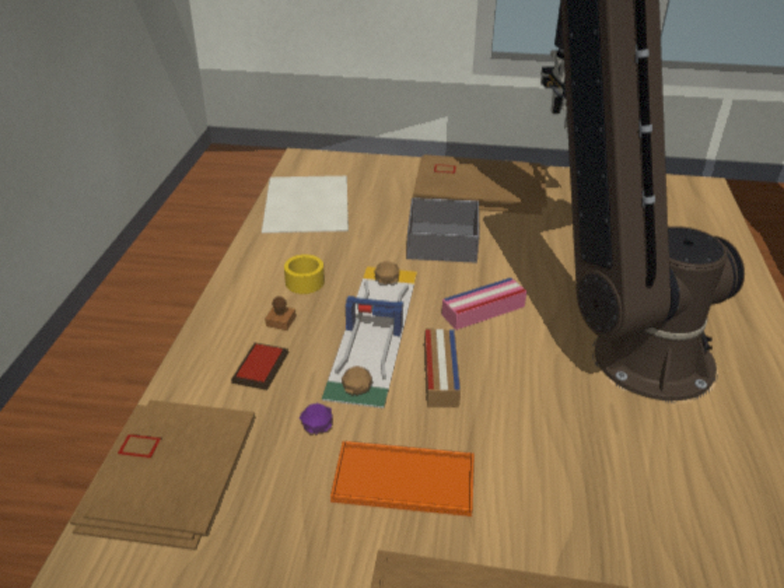

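The top view shows the lane running from (283,292) green to (498,297) yellow in displayed pixels, with the bridge at (391,292). Brown wads sit at (300,291) and (479,294). The purple ball at (250,263) is a look-alike. The carton with kraft sides is at (333,366), red stripe up. The pink look-alike is at (443,405), the bin at (575,350) and the tray at (203,347). I'll confirm in an enlarged crop.

Run:
```python
from h import *
im=arm.grab_frame('top'); cv2.imwrite('pics/t1.png',cv2.resize(im[175:325,115:365],None,fx=3.2,fy=3.2,interpolation=cv2.INTER_CUBIC)[:600,:800])
```

```text
(no output)
```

View pics/t1.png

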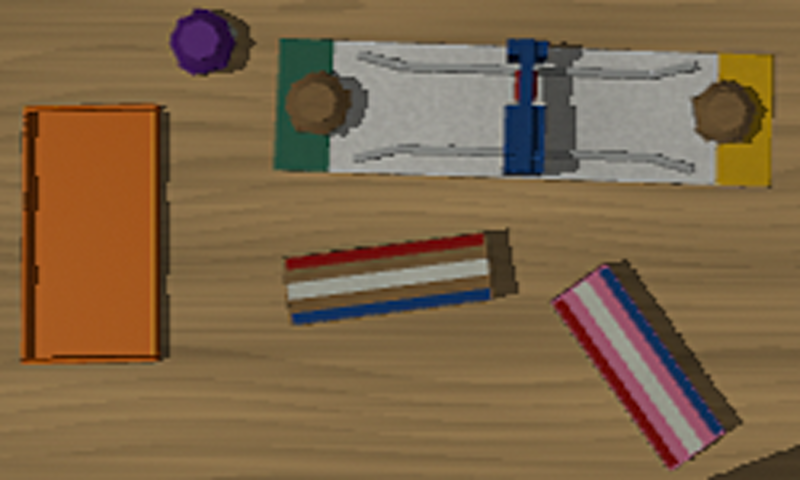

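The crop confirms it: the kraft carton has its corners at (286,258), (484,234), (490,298) and (293,324). The brown wads are at (318,103) and (727,112), and the purple and pink ones are decoys. Next I compute positions.

Run:
```python
from h import *
c=lambda u,v,z:px2w('top',115+u/3.2,175+v/3.2,z)
def pr(n,L):
    P=np.array(L);print(n,np.round(P,3).tolist(),'mean',P.mean(0).round(4), 'sides',[np.linalg.norm(P[i]-P[i-1]).round(4) for i in range(len(P))]);return P
P=pr('lane',[c(*q,.004) for q in[(279,39),(773,55),(770,186),(275,170)]])
d=P[0]+P[3]-P[1]-P[2];print('lane ydir yaw',np.degrees(np.arctan2(-d[0],d[1])))
P=pr('carton',[c(*q,.044) for q in[(286,258),(484,234),(490,298),(293,324)]])
d=P[0]+P[3]-P[1]-P[2];print('carton yaw',np.degrees(np.arctan2(-d[0],d[1])))
pr('w',[c(318,103,.03),c(727,112,.03)])
P=pr('tray',[c(*q,.017) for q in[(24,105),(163,104),(160,360),(22,361)]])
d=P[0]+P[1]-P[2]-P[3];print('tray xdir',np.degrees(np.arctan2(d[1],d[0])))
pr('bin',[px2w('top',u/1.4,v/1.4,.075) for u,v in[(527,311),(622,307),(624,389),(529,394)]])
pr('bridge',[c(525,108,.076)])
pr('bystanders',[px2w('top',u/1.4,v/1.4,.03) for u,v in[(319,196),(391,196),(462,203),(250,262),(443,405)]])
```

```text
lane [[0.636, 0.211, 0.004], [0.626, -0.239, 0.004], [0.506, -0.236, 0.004], [0.517, 0.213, 0.004]] mean [ 0.5712 -0.0128  0.004 ] sides [np.float64(0.1193), np.float64(0.4507), np.float64(0.1197), np.float64(0.4483)]
lane ydir yaw -1.4090822650252053
carton [[0.438, 0.196, 0.044], [0.46, 0.023, 0.044], [0.404, 0.017, 0.044], [0.381, 0.189, 0.044]] mean [0.4208 0.1062 0.044 ] sides [np.float64(0.0577), np.float64(0.1745), np.float64(0.0561), np.float64(0.1733)]
carton yaw 7.545828878507579
w [[0.576, 0.172, 0.03], [0.571, -0.193, 0.03]] mean [ 0.5732 -0.0107  0.03  ] sides [np.float64(0.3655), np.float64(0.3655)]
tray [[0.573, 0.436, 0.017], [0.575, 0.312, 0.017], [0.347, 0.309, 0.017], [0.346, 0.43, 0.017]] mean [0.4604 0.372  0.017 ] sides [np.float64(0.2273), np.float64(0.1242), np.float64(0.2276), np.float64(0.1216)]
tray xdir 1.2030030493007986
bin [[0.534, -0.283, 0.075], [0.543, -0.472, 0.075], [0.381, -0.472, 0.075], [0.371, -0.285, 0.075]] mean [ 0.4571 -0.378   0.075 ] sides [np.float64(0.1631), np.float64(0.1898), np.float64(0.1617), np.float64(0.1879)]
bridge [[0.569, -0.012, 0.076]] mean [ 0.5687 -0.012   0.076 ] sides [np.float64(0.0)]
bystanders [[0.771, 0.137, 0.03], [0.773, -0.012, 0.03], [0.759, -0.159, 0.03], [0.633, 0.275, 0.03], [0.346, -0.12, 0.03]] mean [0.6562 0.0243 0.03  ] sides [np.float64(0.4968), np.float64(0.1486), np.float64(0.1476), np.float64(0.4523), np.float64(0.4882)]
```

>>> arm_command:
  series: [0,0,-0.822,-0.92,0.67,0,1,0,0,-0.822,-0.92,0.67,0,1,0,0,-0.822,-0.92,0.67,0,1,0,0,-0.822,-0.92,0.67,0,1,0,0,-0.822,-0.92,0.67,0,1,0,0,-0.822,-0.92,0.67,0,1,0,0,-0.822,-0.92,0.67,0,1,0,0,-0.822,-0.92,0.67,0,1]
  force: 15

```text
t: 1.15
eef_pos: [0.2563, -0.5588, 0.2483]
ee_rot: [3.141, 0.0, -1.572]
force: [0.2, 0.7, -0.1]
width: 0.0879
gripper_force: 0.0
```

>>> arm_command:
  series: [0,0,0,-0.91,-0.79,0,1,0,0,0,-0.91,-0.79,0,1,0,0,0,-0.91,-0.79,0,1]

```text
t: 1.52
eef_pos: [0.3374, -0.4656, 0.2488]
ee_rot: [-3.141, 0.0, -1.571]
force: [-1.0, -1.1, 0.8]
width: 0.0875
gripper_force: 0.0
```

>>> arm_command:
  series: [0,0,0,-0.91,-0.79,0,1,0,0,0,-0.91,-0.79,0,1,0,0,0,-0.91,-0.79,0,1]

```text
t: 1.9
eef_pos: [0.4161, -0.375, 0.2486]
ee_rot: [-3.141, 0.0, -1.57]
force: [-0.1, -0.6, -0.4]
width: 0.0878
gripper_force: 0.0
```

>>> arm_command:
  series: [0,0,0,-0.91,-0.79,0,1,0,0,0,-0.91,-0.79,0,1,0,0,0,-0.91,-0.79,0,1]

```text
t: 2.28
eef_pos: [0.4949, -0.2845, 0.2483]
ee_rot: [3.141, 0.0, -1.57]
force: [-0.0, -0.3, 0.4]
width: 0.0878
gripper_force: 0.0
```

Run:
```python
from h import *
snap('top','t2.png')
```

```text
(no output)
```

View pics/t2.png

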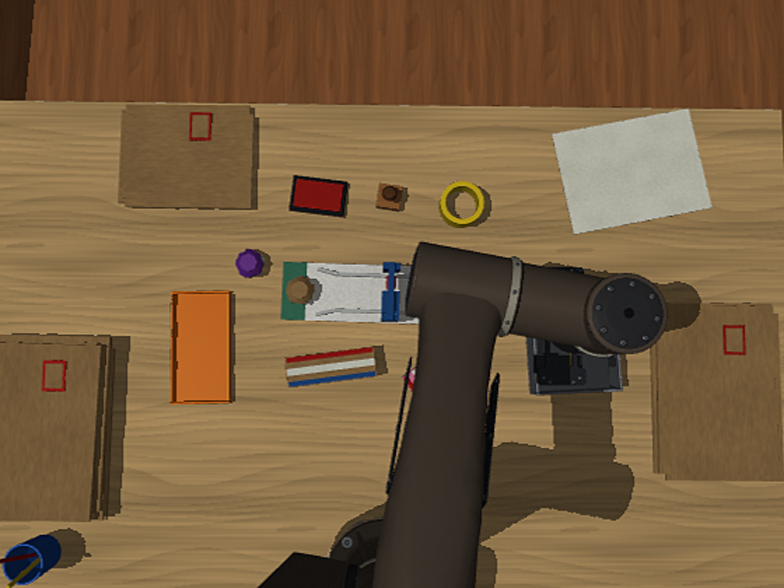

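The previously hidden table area holds no more wads, so I see two. The green-end wad is still at (300,291). I'll pick up the yellow-end wad now.

>>> arm_command:
  series: [0,0,0,-0.92,-0.76,0.2,1,0,0,0,-0.92,-0.76,0.7,1,0,0,0,-0.92,-0.76,1,1,0,0,0,-0.92,-0.76,1,1]

```text
t: 2.82
eef_pos: [0.5667, -0.1944, 0.145]
ee_rot: [3.134, 0.001, -1.573]
force: [-0.6, 0.7, 0.6]
width: 0.0878
gripper_force: 0.0
```

>>> arm_command:
  series: [0,0,0,0,0,0.5,1,0,0,0,0,0,1,1,0,0,0,0,0,1,1]

```text
t: 3.2
eef_pos: [0.5667, -0.1955, 0.047]
ee_rot: [3.136, 0.0, -1.573]
force: [-0.0, -0.2, 0.8]
width: 0.0877
gripper_force: 0.0
```

>>> arm_command:
  series: [0,0,0,0,0,0.17,1,0,0,0,0,0,0.17,1,0,0,0,0,0,0.17,0,0,0,0,0,0,0.17,0,0,0,0,0,0,0.17,0,0,0,0,0,0,0.17,0,0,0,0,0,0,0.17,0,0,0,0,0,0,0.17,0]

```text
t: 4.2
eef_pos: [0.5696, -0.1938, 0.032]
ee_rot: [-3.141, -0.0, -1.57]
force: [-0.4, 0.6, 5.5]
width: 0.0567
gripper_force: 15.0
```

>>> arm_command:
  series: [0,0,0,0,0,-0.5,0,0,0,0,0,0,-1,0,0,0,0,0,0,-1,0]

```text
t: 4.58
eef_pos: [0.5716, -0.1942, 0.1357]
ee_rot: [-3.134, -0.001, -1.57]
force: [0.7, 0.1, -1.0]
width: 0.0566
gripper_force: 15.0
```

>>> arm_command:
  series: [0,0,0,1,0.57,0,0,0,0,0,1,0.57,0,0,0,0,0,1,0.57,0,0]

```text
t: 4.95
eef_pos: [0.5096, -0.296, 0.1303]
ee_rot: [3.139, 0.001, -1.575]
force: [0.3, 0.4, 0.3]
width: 0.0566
gripper_force: 15.0
```

>>> arm_command:
  series: [0,0,0,1,0.56,0,0,0,0,0,1,0.56,0,0,0,0,0,1,0.56,0,0]

```text
t: 5.32
eef_pos: [0.4543, -0.3957, 0.1303]
ee_rot: [3.14, 0.001, -1.574]
force: [-0.1, 0.1, -0.5]
width: 0.0573
gripper_force: 15.0
```

>>> arm_command:
  series: [0,0,0,0.22,0,0.2,0,0,0,0,0.22,0,0.55,0,0,0,0,0.22,0,0.55,0,0,0,0,0.22,0,0.55,0.9,0,0,0,0.22,0,0.55,0.9,0,0,0,0.22,0,0.55,0.9,0,0,0,0.22,0,0.55,0.9,0,0,0,0.22,0,0.55,0.9]

```text
t: 6.32
eef_pos: [0.4563, -0.4159, 0.0768]
ee_rot: [-3.141, -0.0, -1.571]
force: [-0.2, -0.8, 0.4]
width: 0.0787
gripper_force: 0.0
```

>>> arm_command:
  series: [0,0,0,0,0,-0.5,0.9,0,0,0,0,0,-1,0.9,0,0,0,0,0,-1,1]

```text
t: 6.7
eef_pos: [0.4584, -0.4173, 0.1814]
ee_rot: [-3.135, -0.004, -1.57]
force: [-0.5, -0.4, -0.9]
width: 0.0839
gripper_force: 0.0
```

Run:
```python
from h import *
a=cv2.imread('pics/t2.png'); b=snap('top','t3.png')
d=cv2.absdiff(a,b).max(2)>50
d=cv2.morphologyEx(d.astype(np.uint8),cv2.MORPH_OPEN,np.ones((4,4)))
n,l,s,c=cv2.connectedComponentsWithStats(d); print([(s[i].tolist()) for i in range(1,n)])
```

```text
[[522, 239, 118, 36, 1573], [387, 243, 168, 246, 21497], [643, 274, 21, 11, 94], [616, 280, 9, 18, 117], [672, 283, 26, 14, 184], [510, 295, 8, 11, 77], [602, 302, 17, 24, 193], [611, 302, 140, 191, 9552], [515, 311, 4, 4, 16], [514, 316, 4, 4, 16], [598, 329, 4, 4, 16], [620, 356, 5, 7, 32], [409, 363, 4, 4, 16], [407, 373, 4, 4, 16], [660, 381, 8, 9, 63], [654, 383, 4, 5, 20], [607, 391, 4, 7, 28], [402, 395, 5, 12, 48], [571, 394, 12, 24, 185], [401, 408, 4, 4, 16], [581, 409, 4, 5, 20], [399, 418, 4, 6, 24], [562, 419, 15, 51, 295], [395, 425, 7, 24, 101], [555, 472, 75, 49, 2223], [297, 493, 91, 65, 2199], [482, 509, 70, 79, 3259], [261, 559, 31, 29, 367], [346, 584, 6, 4, 21]]
```

>>> arm_command:
  series: [0,0,0,-0.98,-0.2,0,1,0,0,0,-0.98,-0.2,0,1,0,0,0,-0.98,-0.2,0,1]

```text
t: 7.12
eef_pos: [0.4761, -0.3157, 0.1757]
ee_rot: [3.14, 0.001, -1.568]
force: [-0.7, 0.1, 0.3]
width: 0.0875
gripper_force: 0.0
```

>>> arm_command:
  series: [0,0,0,-0.98,-0.2,0,1,0,0,0,-0.98,-0.2,0,1,0,0,0,-0.98,-0.2,0,1]

```text
t: 7.5
eef_pos: [0.4963, -0.2185, 0.1759]
ee_rot: [3.141, 0.0, -1.568]
force: [-0.7, -0.8, 0.2]
width: 0.0877
gripper_force: 0.0
```

>>> arm_command:
  series: [0,0,0,-0.98,-0.2,0,1,0,0,0,-0.98,-0.2,0,1,0,0,0,-0.98,-0.2,0,1]

```text
t: 7.88
eef_pos: [0.5165, -0.121, 0.176]
ee_rot: [3.141, -0.0, -1.569]
force: [-0.2, -0.5, 0.3]
width: 0.0877
gripper_force: 0.0
```

>>> arm_command:
  series: [0,0,0,-0.98,-0.2,0,1,0,0,0,-0.98,-0.2,0,1,0,0,0,-0.98,-0.2,0,1]

```text
t: 8.25
eef_pos: [0.5367, -0.0234, 0.176]
ee_rot: [3.141, -0.0, -1.569]
force: [-0.3, -0.3, -0.0]
width: 0.0879
gripper_force: 0.0
```

>>> arm_command:
  series: [0,0,0,-0.98,-0.2,0,1,0,0,0,-0.98,-0.2,0,1,0,0,0,-0.98,-0.2,0,1]

```text
t: 8.62
eef_pos: [0.5567, 0.0744, 0.1759]
ee_rot: [3.141, -0.0, -1.57]
force: [0.1, -0.9, 0.5]
width: 0.0878
gripper_force: 0.0
```

>>> arm_command:
  series: [0,0,0,-0.98,-0.18,0,1,0,0,0,-0.98,-0.18,0.3,1,0,0,0,-0.98,-0.18,0.6,1,0,0,0,-0.98,-0.18,0.6,1]

```text
t: 9.12
eef_pos: [0.5727, 0.1696, 0.1139]
ee_rot: [3.136, -0.003, -1.572]
force: [1.1, 0.4, 1.3]
width: 0.0875
gripper_force: 0.0
```

Run:
```python
from h import *
im=arm.grab_frame('side'); cv2.imwrite('pics/s1.png',cv2.resize(im[150:330,150:400],None,fx=3,fy=3,interpolation=cv2.INTER_CUBIC))
```

```text
(no output)
```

View pics/s1.png

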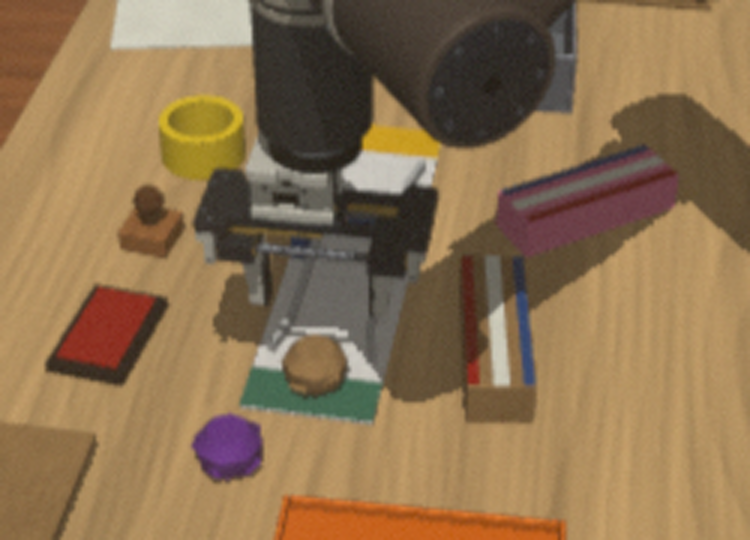

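The gripper is lined up with the green-end wad at crop (315,365), and nothing has moved. I'll descend and grip.

>>> arm_command:
  series: [0,0,0,0,0,0.4,1,0,0,0,0,0,0.85,1,0,0,0,0,0,0.85,1,0,0,0,0,0,0.85,0,0,0,0,0,0,0.85,0,0,0,0,0,0,0.85,0,0,0,0,0,0,0.85,0,0,0,0,0,0,0.85,0]

```text
t: 10.18
eef_pos: [0.5747, 0.1725, 0.0327]
ee_rot: [-3.14, 0.001, -1.57]
force: [-1.5, -0.0, 8.2]
width: 0.0564
gripper_force: 15.0
```

>>> arm_command:
  series: [0,0,0,0,0,-0.5,0,0,0,0,0,0,-1,0,0,0,0,0,0,-1,0]

```text
t: 10.55
eef_pos: [0.5765, 0.1735, 0.1363]
ee_rot: [-3.134, 0.004, -1.57]
force: [0.2, 0.2, -0.0]
width: 0.0567
gripper_force: 15.0
```

>>> arm_command:
  series: [0,0,0,0.9,0.2,-0.3,0,0,0,0,0.9,0.2,-0.3,0,0,0,0,0.9,0.2,-0.3,0]

```text
t: 10.92
eef_pos: [0.5535, 0.0803, 0.162]
ee_rot: [-3.141, 0.0, -1.573]
force: [0.7, 0.4, -0.3]
width: 0.057
gripper_force: 1.5
```

>>> arm_command:
  series: [0,0,0,0.9,0.2,0,0,0,0,0,0.9,0.2,0,0,0,0,0,0.9,0.2,0,0]

```text
t: 11.3
eef_pos: [0.5334, -0.0091, 0.1608]
ee_rot: [3.14, -0.0, -1.573]
force: [0.6, 0.3, -0.9]
width: 0.0565
gripper_force: 15.0
```

>>> arm_command:
  series: [0,0,0,0.9,0.2,0,0,0,0,0,0.9,0.2,0,0,0,0,0,0.9,0.2,0,0]

```text
t: 11.68
eef_pos: [0.5139, -0.0986, 0.1609]
ee_rot: [3.141, -0.0, -1.572]
force: [0.6, -0.3, -0.4]
width: 0.0562
gripper_force: 15.0
```

>>> arm_command:
  series: [0,0,0,0.9,0.2,0,0,0,0,0,0.9,0.2,0,0,0,0,0,0.9,0.2,0,0]

```text
t: 12.05
eef_pos: [0.4943, -0.1883, 0.161]
ee_rot: [3.141, 0.0, -1.572]
force: [-1.0, 0.1, -0.4]
width: 0.0566
gripper_force: 15.0
```

>>> arm_command:
  series: [0,0,0,0.9,0.2,0,0,0,0,0,0.9,0.2,0,0,0,0,0,0.9,0.2,0,0]

```text
t: 12.42
eef_pos: [0.4747, -0.2781, 0.161]
ee_rot: [3.141, 0.0, -1.572]
force: [-0.0, 0.5, -0.7]
width: 0.0569
gripper_force: 15.0
```

>>> arm_command:
  series: [0,0,0,0.7,0.17,0,0,0,0,0,0.7,0.17,0,0,0,0,0,0.7,0.17,0.85,0,0,0,0,0.7,0.17,0.85,0,0,0,0,0.7,0.17,0.85,0.9,0,0,0,0.7,0.17,0.85,0.9,0,0,0,0.7,0.17,0.85,0.9,0,0,0,0.7,0.17,0.85,0.9]

```text
t: 13.42
eef_pos: [0.4579, -0.348, 0.0777]
ee_rot: [-3.14, -0.001, -1.57]
force: [0.1, 0.3, -0.2]
width: 0.0783
gripper_force: 0.0
```

>>> arm_command:
  series: [0,0,0,0,0,-0.5,0.9,0,0,0,0,0,-1,0.9,0,0,0,0,0,-1,1]

```text
t: 13.8
eef_pos: [0.4596, -0.3491, 0.1817]
ee_rot: [-3.133, -0.004, -1.57]
force: [-0.6, -0.0, -0.2]
width: 0.0843
gripper_force: 0.0
```

>>> arm_command:
  series: [0,0,0,-0.97,0,-0.3,1,0,0,0,-0.97,0,-0.3,1,0,0,0,-0.97,0,-0.3,1]

```text
t: 14.18
eef_pos: [0.4576, -0.2492, 0.2079]
ee_rot: [-3.139, -0.0, -1.568]
force: [0.4, -0.1, -0.4]
width: 0.088
gripper_force: 0.0
```

>>> arm_command:
  series: [0,0,0,-0.97,0.1,0,1,0,0,0,-0.97,0.1,0,1,0,0,0,-0.97,0.1,0,1]

```text
t: 14.55
eef_pos: [0.4469, -0.1528, 0.2065]
ee_rot: [-3.141, 0.0, -1.568]
force: [0.2, -0.9, 0.5]
width: 0.0877
gripper_force: 0.0
```

>>> arm_command:
  series: [0,0,0,-0.97,0.1,0,1,0,0,0,-0.97,0.1,0,1,0,0,0,-0.97,0.1,0,1]

```text
t: 14.92
eef_pos: [0.4373, -0.0561, 0.2065]
ee_rot: [-3.141, 0.0, -1.569]
force: [-0.2, -0.2, 0.5]
width: 0.0876
gripper_force: 0.0
```

>>> arm_command:
  series: [0,0,0,-0.97,0.1,0,1,0,0,0,-0.97,0.1,0,1,0,0,0,-0.97,0.1,0,1]

```text
t: 15.3
eef_pos: [0.4276, 0.0408, 0.2064]
ee_rot: [3.142, -0.0, -1.569]
force: [0.0, -0.5, -0.7]
width: 0.0877
gripper_force: 0.0
```

Run:
```python
from h import *
snap('top','t4.png')
```

```text
(no output)
```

View pics/t4.png

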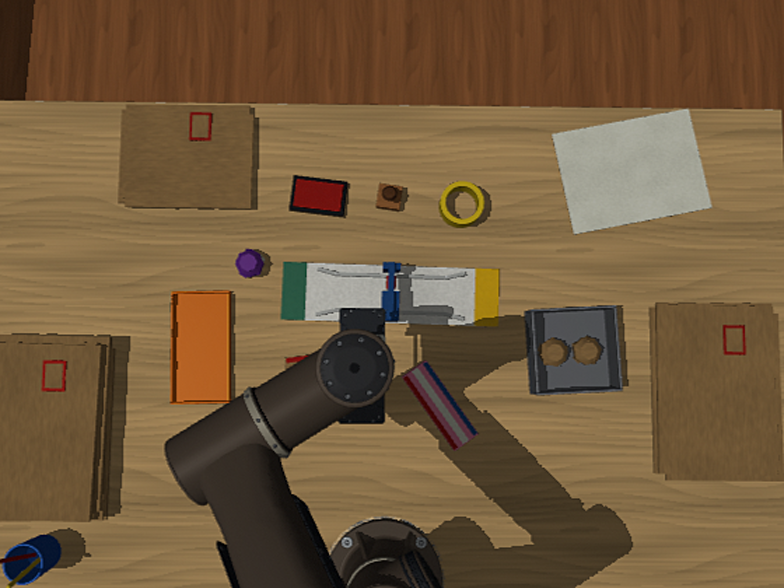

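Both wads lie in the bin at (554,352) and (587,350), and no others are visible anywhere. The lane is clear, so I'll grasp the carton.

>>> arm_command:
  series: [0,0,-0.083,-0.65,0.065,0.3,1,0,0,-0.083,-0.65,0.065,1,1,0,0,-0.083,-0.65,0.065,1,1,0,0,-0.083,-0.65,0.065,1,1]

```text
t: 15.85
eef_pos: [0.421, 0.104, 0.1066]
ee_rot: [3.14, -0.002, -1.441]
force: [-0.0, -0.5, 1.1]
width: 0.0878
gripper_force: 0.0
```

>>> arm_command:
  series: [0,0,0,0,0,0.3,1,0,0,0,0,0,0.665,1,0,0,0,0,0,0.665,1,0,0,0,0,0,0.665,0,0,0,0,0,0,0.665,0,0,0,0,0,0,0.665,0,0,0,0,0,0,0.665,0,0,0,0,0,0,0.665,0]
  force: 25

```text
t: 16.85
eef_pos: [0.4214, 0.1056, 0.0411]
ee_rot: [-3.14, 0.001, -1.44]
force: [-0.3, -0.2, 9.9]
width: 0.0597
gripper_force: 25.0
```

>>> arm_command:
  series: [0,0,0.1,0,0,-0.5,0,0,0,0.1,0,0,-0.5,0,0,0,0.1,0,0,-0.5,0,0,0,0.1,0,0,-0.5,0,0,0,0.1,0,0,-0.5,0]

```text
t: 17.48
eef_pos: [0.4202, 0.1048, 0.0893]
ee_rot: [3.14, -0.001, -1.597]
force: [-0.8, 0.6, -1.9]
width: 0.0599
gripper_force: 25.0
```

Run:
```python
from h import *
im=arm.grab_frame('side'); cv2.imwrite('pics/s2.png',cv2.resize(im[150:330,150:400],None,fx=3,fy=3,interpolation=cv2.INTER_CUBIC))
```

```text
(no output)
```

View pics/s2.png

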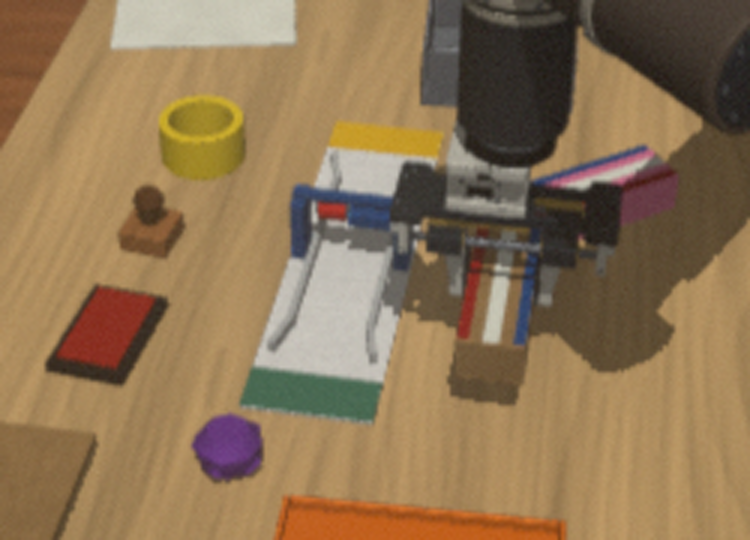

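The carton is held level, red stripe on the roller's side. I'll measure the rails and the held carton closely before lowering.

Run:
```python
from h import *
im=arm.grab_frame('top'); cv2.imwrite('pics/t5.png',cv2.resize(im[180:285,190:330],None,fx=5.7,fy=5.7,interpolation=cv2.INTER_CUBIC)); cv2.imwrite('pics/raw5.png',im)
print(arm.get_state()['eef_pos'])
```

```text
[0.42039037 0.10487736 0.08948482]
```

View pics/t5.png

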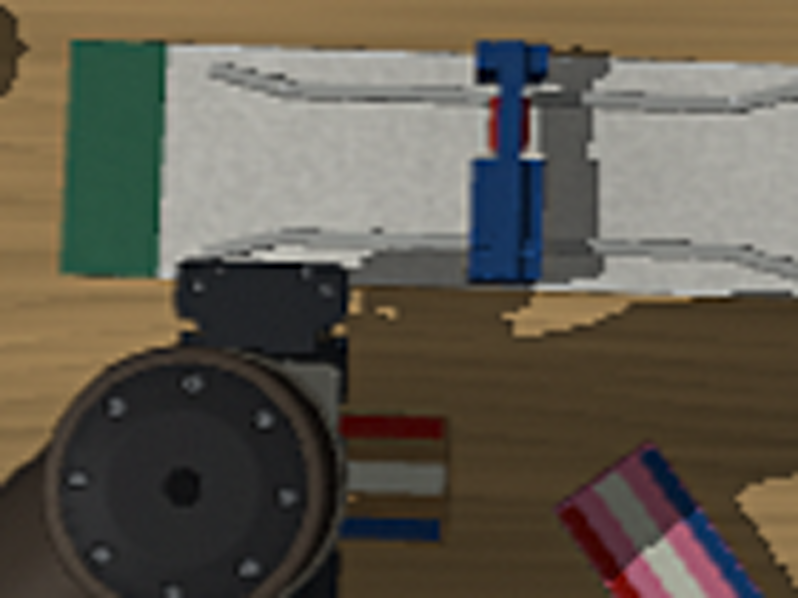

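Run:
```python
from h import *
c=lambda u,v,z:px2w('top',190+u/5.7,180+v/5.7,z)
for q in[(400,167,.016),(650,175,.016),(390,97,.016),(390,238,.016),(510,161,.076),(440,478,.093),(445,418,.093),(443,540,.093)]: print(q,c(*q).round(4))
for u,v in((71,42),(165,44),(62,273),(158,277)):print(c(u,v,.004).round(4))
im=cv2.imread('pics/raw5.png').astype(int).sum(2)
for col in(255,260,265,300,303): print(col,im[190:232,col].tolist())
```

```text
(400, 167, 0.016) [0.5721 0.0417 0.016 ]
(650, 175, 0.016) [ 0.569  -0.0849  0.016 ]
(390, 97, 0.016) [0.6076 0.0471 0.016 ]
(390, 238, 0.016) [0.536  0.0463 0.016 ]
(510, 161, 0.076) [ 0.5701 -0.0131  0.076 ]
(440, 478, 0.093) [0.4169 0.0194 0.093 ]
(445, 418, 0.093) [0.4453 0.0173 0.093 ]
(443, 540, 0.093) [0.3876 0.0177 0.093 ]
[0.6359 0.2105 0.004 ]
[0.6353 0.1626 0.004 ]
[0.5178 0.2127 0.004 ]
[0.5161 0.1641 0.004 ]
255 [503, 502, 499, 509, 504, 408, 409, 221, 537, 511, 505, 499, 489, 508, 502, 491, 501, 507, 489, 492, 507, 496, 505, 494, 502, 486, 496, 511, 515, 499, 329, 426, 426, 398, 340, 228, 245, 253, 267, 268, 129, 176]
260 [495, 493, 496, 493, 491, 411, 412, 276, 521, 495, 501, 505, 515, 511, 503, 484, 482, 490, 501, 500, 503, 512, 506, 485, 492, 509, 495, 496, 506, 487, 485, 411, 429, 376, 237, 250, 248, 261, 256, 263, 155, 179]
265 [511, 508, 500, 506, 507, 356, 418, 349, 521, 495, 476, 472, 481, 480, 492, 491, 491, 500, 475, 475, 485, 490, 498, 510, 481, 469, 491, 478, 494, 503, 493, 362, 429, 299, 238, 258, 252, 249, 255, 251, 162, 172]
300 [287, 505, 487, 492, 501, 484, 293, 399, 323, 397, 483, 475, 484, 471, 471, 481, 480, 469, 473, 484, 477, 478, 472, 469, 468, 467, 484, 476, 487, 487, 484, 483, 391, 386, 331, 504, 478, 472, 489, 488, 476, 381]
303 [323, 512, 482, 474, 490, 493, 404, 394, 388, 330, 509, 478, 486, 499, 492, 478, 472, 468, 476, 471, 462, 475, 478, 483, 484, 470, 481, 481, 478, 482, 489, 486, 293, 393, 332, 523, 497, 485, 484, 473, 486, 437]
```

>>> arm_command:
  series: [0,0,0,-0.05,-0.4,0,0,0,0,0,-0.05,-0.77,0,0,0,0,0,-0.05,-0.77,0,0]

```text
t: 17.95
eef_pos: [0.5, 0.1083, 0.0894]
ee_rot: [-3.141, -0.0, -1.598]
force: [-0.8, 0.2, -2.5]
width: 0.0601
gripper_force: 25.0
```

>>> arm_command:
  series: [0,0,0,-0.06,-0.4,0,0,0,0,0,-0.06,-0.775,0,0,0,0,0,-0.06,-0.775,0,0,0,0,0,-0.06,-0.775,0,0]

```text
t: 18.45
eef_pos: [0.5742, 0.1116, 0.0892]
ee_rot: [3.14, -0.001, -1.598]
force: [-1.6, -0.1, -1.0]
width: 0.0599
gripper_force: 25.0
```

>>> arm_command:
  series: [0,0,0,0,0,0.2,0,0,0,0,0,0,0.32,0,0,0,0,0,0,0.32,0,0,0,0,0,0,0.38,0,0,0,0,0,0,0.43,0,0,0,0,0,0,0.43,0]

```text
t: 19.2
eef_pos: [0.5752, 0.1119, 0.0468]
ee_rot: [3.141, -0.0, -1.597]
force: [-0.1, -0.2, -1.7]
width: 0.0595
gripper_force: 25.0
```

>>> arm_command:
  series: [0,0,0,0,0,0.02,0,0,0,0,0,0,0.02,0,0,0,0,0,0,0.02,0.85,0,0,0,0,0,0.02,0.85,0,0,0,0,0,0.02,0.85,0,0,0,0,0,0.02,0.85]

```text
t: 19.95
eef_pos: [0.5754, 0.112, 0.0451]
ee_rot: [-3.142, 0.0, -1.597]
force: [0.1, -0.2, 0.1]
width: 0.0744
gripper_force: 0.0
```

Run:
```python
from h import *
im=arm.grab_frame('side'); cv2.imwrite('pics/s3.png',cv2.resize(im[150:330,150:400],None,fx=3,fy=3,interpolation=cv2.INTER_CUBIC))
```

```text
(no output)
```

View pics/s3.png

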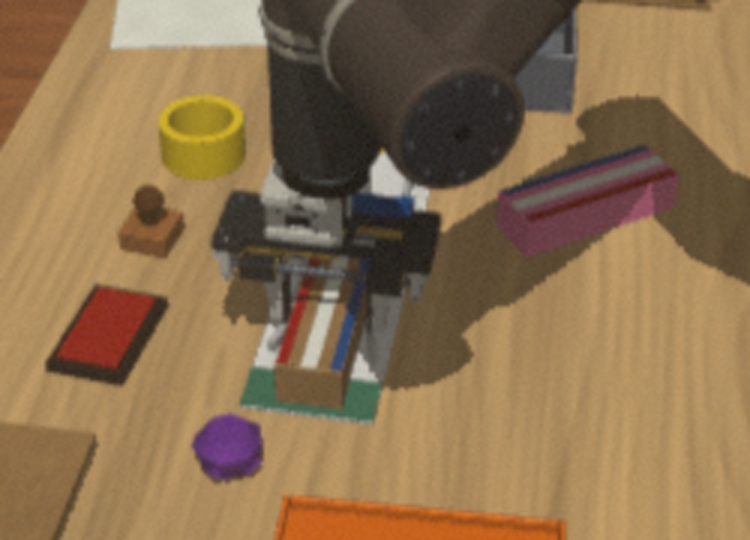

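The carton sits flat between the rails at the green end, its near end at crop (313,385). I'll regrip near the rear end and slide.

>>> arm_command:
  series: [0,0,0,-0.4,0,0,0.85,0,0,0,-0.7,0,0,0.85,0,0,0,-0.7,0,0,0.85,0,0,0,-0.7,0,0,0,0,0,0,-0.7,0,0,0,0,0,0,-0.7,0,0,0,0,0,0,-0.7,0,0,0]
  force: 20

```text
t: 20.88
eef_pos: [0.5771, 0.1813, 0.045]
ee_rot: [3.141, -0.0, -1.598]
force: [0.8, -0.4, -0.4]
width: 0.0598
gripper_force: 20.0
```

>>> arm_command:
  series: [0,0,0,0.1,0,0,0,0,0,0,0.2,0,0,0,0,0,0,0.3,0,0,0,0,0,0,0.4,0,0,0,0,0,0,0.5,0,0,0,0,0,0,0.6,0,0,0,0,0,0,0.7,0,0,0,0,0,0,0.7,0,0,0]

```text
t: 21.88
eef_pos: [0.5753, 0.1108, 0.045]
ee_rot: [3.141, -0.001, -1.598]
force: [0.4, -1.0, -2.0]
width: 0.0602
gripper_force: 20.0
```

>>> arm_command:
  series: [0,0,0,0.1,0,0,0,0,0,0,0.2,0,0,0,0,0,0,0.3,0,0,0,0,0,0,0.4,0,0,0,0,0,0,0.5,0,0,0,0,0,0,0.6,0,0,0,0,0,0,0.7,0,0,0,0,0,0,0.7,0,0,0]

```text
t: 22.88
eef_pos: [0.5734, 0.041, 0.045]
ee_rot: [3.141, -0.0, -1.598]
force: [0.4, -0.4, -2.9]
width: 0.06
gripper_force: 20.0
```

Run:
```python
from h import *
im=arm.grab_frame('top'); cv2.imwrite('pics/t6.png',cv2.resize(im[170:310,180:380],None,fx=4,fy=4,interpolation=cv2.INTER_CUBIC))
```

```text
(no output)
```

View pics/t6.png

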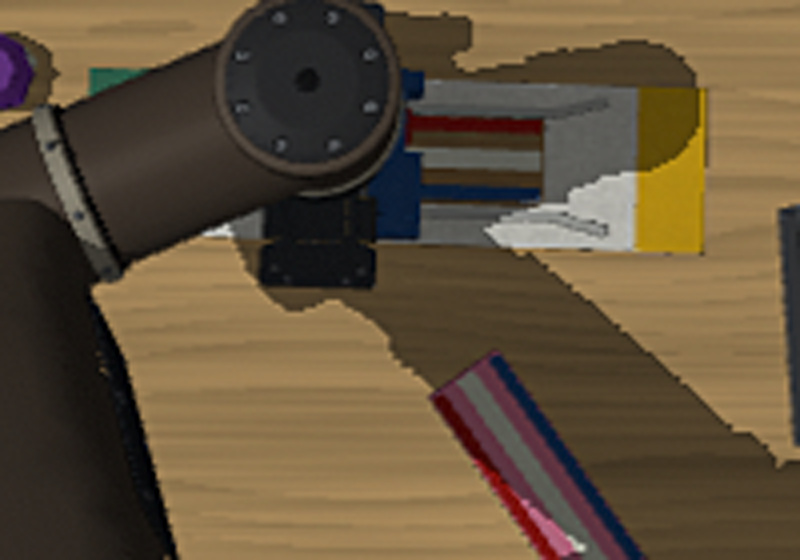

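The carton's front end shows at crop (543,160), lane y about -0.104, with the red edge under the roller. I'll release, hop over the bridge and pull from the yellow side.

>>> arm_command:
  series: [0,0,0,0,0,0,0.85,0,0,0,0,0,0,0.85,0,0,0,0,0,0,0.85,0,0,0,0,0,-0.4,0.85,0,0,0,0,0,-0.9,0.85,0,0,0,0,0,-0.9,0.85]

```text
t: 23.68
eef_pos: [0.5761, 0.043, 0.1394]
ee_rot: [-3.134, 0.003, -1.596]
force: [-0.6, -0.6, -0.5]
width: 0.0746
gripper_force: 0.0
```

>>> arm_command:
  series: [0,0,0,0.71,0,0,0.85,0,0,0,0.71,0,0,0.85,0,0,0,0.71,0,0,0.85]

```text
t: 24.05
eef_pos: [0.5714, -0.0295, 0.1347]
ee_rot: [3.141, -0.0, -1.599]
force: [-0.3, 0.5, -0.7]
width: 0.0744
gripper_force: 0.0
```

>>> arm_command:
  series: [0,0,0,0.71,0,0,0.85,0,0,0,0.71,0,0,0.85,0,0,0,0.71,0,0,0.85,0,0,0,0.71,0,0,0.85]

```text
t: 24.55
eef_pos: [0.5701, -0.0988, 0.135]
ee_rot: [-3.141, 0.0, -1.596]
force: [-0.7, 0.4, 0.2]
width: 0.0746
gripper_force: 0.0
```

>>> arm_command:
  series: [0,0,0,0,0,0.4,0.85,0,0,0,0,0,0.7,0.85,0,0,0,0,0,0.9,0.85,0,0,0,0,0,0.9,0,0,0,0,0,0,0.9,0,0,0,0,0,0,0.9,0,0,0,0,0,0,0.9,0]

```text
t: 25.42
eef_pos: [0.5703, -0.0996, 0.0458]
ee_rot: [-3.14, 0.0, -1.597]
force: [-0.2, 3.3, 1.1]
width: 0.0601
gripper_force: 20.0
```

>>> arm_command:
  series: [0,0,0,0.1,0,0,0,0,0,0,0.2,0,0,0,0,0,0,0.3,0,0,0,0,0,0,0.4,0,0,0,0,0,0,0.5,0,0,0,0,0,0,0.6,0,0,0,0,0,0,0.7,0,0,0,0,0,0,0.7,0,0,0]

```text
t: 26.42
eef_pos: [0.5684, -0.1713, 0.0458]
ee_rot: [-3.14, -0.001, -1.598]
force: [0.2, -5.0, 3.2]
width: 0.0601
gripper_force: 20.0
```

>>> arm_command:
  series: [0,0,0,0.1,0,0,0,0,0,0,0.2,0,0,0,0,0,0,0.3,0,0,0,0,0,0,0.4,0,0,0,0,0,0,0.4,0,0,0,0,0,0,0.4,0,0,0.85,0,0,0,0.4,0,0,0.85,0,0,0,0.4,0,0,0.85]

```text
t: 27.42
eef_pos: [0.5665, -0.2097, 0.0448]
ee_rot: [3.141, 0.0, -1.597]
force: [0.6, -0.5, 1.0]
width: 0.0742
gripper_force: 0.0
```

>>> arm_command:
  series: [0,0,0,-0.4,0,0,0.85,0,0,0,-0.73,0,0,0.85,0,0,0,-0.73,0,0,0.85,0,0,0,-0.73,0,0,0,0,0,0,-0.73,0,0,0,0,0,0,-0.73,0,0,0,0,0,0,-0.73,0,0,0]
  force: 25

```text
t: 28.3
eef_pos: [0.5687, -0.1374, 0.045]
ee_rot: [3.142, -0.0, -1.598]
force: [0.3, -1.0, 0.0]
width: 0.06
gripper_force: 25.0
```

Run:
```python
from h import *
im=arm.grab_frame('top'); cv2.imwrite('pics/t7.png',cv2.resize(im[170:310,180:380],None,fx=4,fy=4,interpolation=cv2.INTER_CUBIC))
```

```text
(no output)
```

View pics/t7.png

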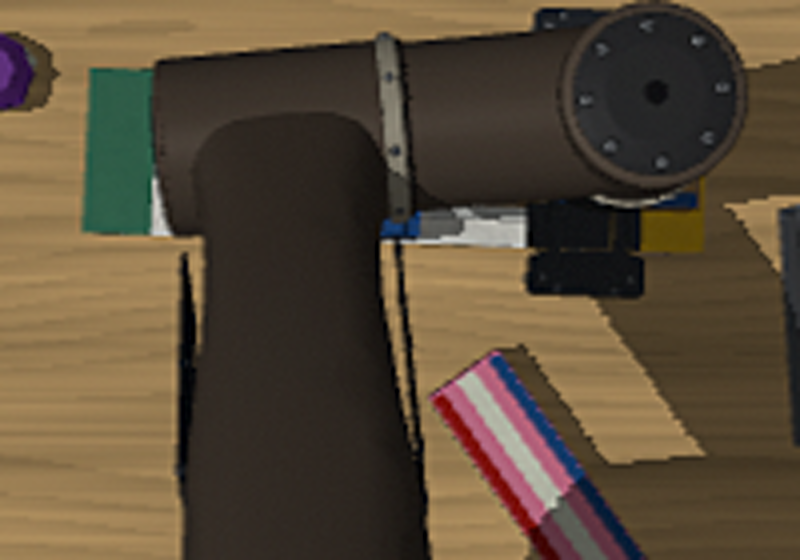

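The carton is through: its blue stripe ends at crop (697,203), lane y about -0.213, so its centre is near -0.123 and I hold it at the centre. Now I lift it and make the half turn.

>>> arm_command:
  series: [0,0,0,0,0,-0.3,0,0,0,0,0,0,-0.6,0,0,0,0,0,0,-1,0,0,0,0,0,0,-1,0]

```text
t: 28.85
eef_pos: [0.5706, -0.1371, 0.1483]
ee_rot: [-3.136, 0.0, -1.597]
force: [-0.7, 0.4, -2.4]
width: 0.06
gripper_force: 25.0
```

>>> arm_command:
  series: [0,0,0.67,0,0,0,0,0,0,0.67,0,0,0,0,0,0,0.67,0,0,0,0,0,0,0.67,0,0,0,0,0,0,0.67,0,0,0,0,0,0,0.67,0,0,0,0,0,0,0.67,0,0,0,0,0,0,0.67,0,0,0,0]

```text
t: 29.85
eef_pos: [0.5684, -0.1369, 0.1444]
ee_rot: [3.141, -0.001, -2.647]
force: [-0.4, 0.1, -2.7]
width: 0.0598
gripper_force: 25.0
```

>>> arm_command:
  series: [0,0,0.67,0,0,0,0,0,0,0.67,0,0,0,0,0,0,0.67,0,0,0,0,0,0,0.67,0,0,0,0,0,0,0.67,0,0,0,0,0,0,0.67,0,0,0,0,0,0,0.67,0,0,0,0,0,0,0.67,0,0,0,0]

```text
t: 30.85
eef_pos: [0.5687, -0.1369, 0.1449]
ee_rot: [-3.142, -0.0, 2.584]
force: [-0.4, -0.7, -1.7]
width: 0.0596
gripper_force: 25.0
```

>>> arm_command:
  series: [0,0,0.66,0,0,0,0,0,0,0.66,0,0,0,0,0,0,0.66,0,0,0,0,0,0,0.66,0,0,0,0,0,0,0.66,0,0,0,0,0,0,0.66,0,0,0,0,0,0,0.66,0,0,0,0,0,0,0.66,0,0,0,0]

```text
t: 31.85
eef_pos: [0.566, -0.1756, 0.1396]
ee_rot: [3.13, -0.078, 1.608]
force: [-0.2, 1.1, -2.2]
width: 0.0594
gripper_force: 25.0
```

Run:
```python
from h import *
print(arm.get_state()['q'].round(3))
```

```text
[-0.022  0.327 -0.266 -0.095 -0.974 -3.029]
```

>>> arm_command:
  series: [0,0,-0.66,0,0,0,0,0,0,-0.66,0,0,0,0,0,0,-0.66,0,0,0,0,0,0,-0.66,0,0,0,0,0,0,-0.66,0,0,0,0,0,0,-0.66,0,0,0,0,0,0,-0.66,0,0,0,0,0,0,-0.66,0,0,0,0]

```text
t: 32.85
eef_pos: [0.5662, -0.1751, 0.1397]
ee_rot: [3.068, -0.03, 2.643]
force: [-0.4, -0.7, -1.4]
width: 0.0599
gripper_force: 25.0
```

```bash
cat >> h.py <<'E'
def step(p,yaw):
    s=arm.get_state(); R0=R.from_euler('xyz',s['ee_rot']); Rt=R.from_euler('xyz',[np.pi,0,yaw])
    print('turn',((R0.inv()*Rt).as_rotvec()/(np.pi/2)).round(3),'shift',(R0.inv().apply(np.array(p)-s['eef_pos'])*10).round(3),s['eef_pos'].round(4),s['ee_rot'].round(4))
E
python3 - <<'E'
from h import *
step([.569,-.137,.145],-2.647)
E
```

```text
turn [ 0.052  0.005 -0.633] shift [ 0.159  0.351 -0.023] [ 0.5662 -0.1751  0.1397] [ 3.0683 -0.0305  2.6431]
```

>>> arm_command:
  series: [0.052,0.005,-0.633,0.16,0.35,-0.02,0,0.052,0.005,-0.633,0.16,0.35,-0.02,0,0.052,0.005,-0.633,0.16,0.35,-0.02,0,0.052,0.005,-0.633,0.16,0.35,-0.02,0,0.052,0.005,-0.633,0.16,0.35,-0.02,0,0.052,0.005,-0.633,0.16,0.35,-0.02,0,0.052,0.005,-0.633,0.16,0.35,-0.02,0,0.052,0.005,-0.633,0.16,0.35,-0.02,0]

```text
t: 33.85
eef_pos: [0.5688, -0.1374, 0.1447]
ee_rot: [3.141, 0.001, -2.647]
force: [0.9, 0.2, -1.6]
width: 0.0596
gripper_force: 25.0
```

>>> arm_command:
  series: [0,0,-0.67,0,0,0,0,0,0,-0.67,0,0,0,0,0,0,-0.67,0,0,0,0,0,0,-0.67,0,0,0,0,0,0,-0.67,0,0,0,0,0,0,-0.67,0,0,0,0,0,0,-0.67,0,0,0,0,0,0,-0.67,0,0,0,0]

```text
t: 34.85
eef_pos: [0.5687, -0.1375, 0.1446]
ee_rot: [-3.141, 0.001, -1.596]
force: [-0.5, -0.2, -1.9]
width: 0.0595
gripper_force: 25.0
```

>>> arm_command:
  series: [0,0,-0.67,0,0,0,0,0,0,-0.67,0,0,0,0,0,0,-0.67,0,0,0,0,0,0,-0.67,0,0,0,0,0,0,-0.67,0,0,0,0,0,0,-0.67,0,0,0,0,0,0,-0.67,0,0,0,0,0,0,-0.67,0,0,0,0]

```text
t: 35.85
eef_pos: [0.5687, -0.1375, 0.1446]
ee_rot: [-3.141, -0.0, -0.544]
force: [-0.1, 0.5, -2.0]
width: 0.06
gripper_force: 25.0
```

>>> arm_command:
  series: [0,0,-0.67,0,0,0,0,0,0,-0.67,0,0,0,0,0,0,-0.67,0,0,0,0,0,0,-0.67,0,0,0,0,0,0,-0.67,0,0,0,0,0,0,-0.67,0,0,0,0,0,0,-0.67,0,0,0,0,0,0,-0.67,0,0,0,0]

```text
t: 36.85
eef_pos: [0.5687, -0.1375, 0.1446]
ee_rot: [-3.141, -0.001, 0.508]
force: [0.6, -0.2, -1.5]
width: 0.0597
gripper_force: 25.0
```

Run:
```python
from h import *
step([.569,-.135,.145],1.542); print(arm.get_state()['q'].round(3))
```

```text
turn [ 0.    -0.001 -0.658] shift [ 0.015 -0.02  -0.004] [ 0.5687 -0.1375  0.1446] [-3.1412e+00 -9.0000e-04  5.0810e-01]
[ 9.600e-02  3.000e-01 -3.290e-01 -1.000e-03 -9.410e-01  1.983e+00]
```

>>> arm_command:
  series: [0,0,-0.658,0.022,-0.039,0,0,0,0,-0.658,0.022,-0.039,0,0,0,0,-0.658,0.022,-0.039,0,0,0,0,-0.658,0.022,-0.039,0,0,0,0,-0.658,0.022,-0.039,0,0,0,0,-0.658,0.022,-0.039,0,0,0,0,-0.658,0.022,-0.039,0,0,0,0,-0.658,0.022,-0.039,0,0]

```text
t: 37.85
eef_pos: [0.5687, -0.133, 0.1447]
ee_rot: [3.141, -0.001, 1.542]
force: [0.8, 0.1, -1.5]
width: 0.0601
gripper_force: 25.0
```

Run:
```python
from h import *
step([.5691,-.133,.145],1.5435); print(arm.get_state()['q'].round(3))
im=arm.grab_frame('side'); cv2.imwrite('pics/s4.png',cv2.resize(im[120:300,150:400],None,fx=3,fy=3,interpolation=cv2.INTER_CUBIC))
```

```text
turn [ 0.    -0.    -0.001] shift [ 0.     0.004 -0.003] [ 0.5687 -0.133   0.1447] [ 3.1409e+00 -8.0000e-04  1.5420e+00]
[ 1.040e-01  2.980e-01 -3.310e-01 -1.000e-03 -9.400e-01  3.009e+00]
```

View pics/s4.png

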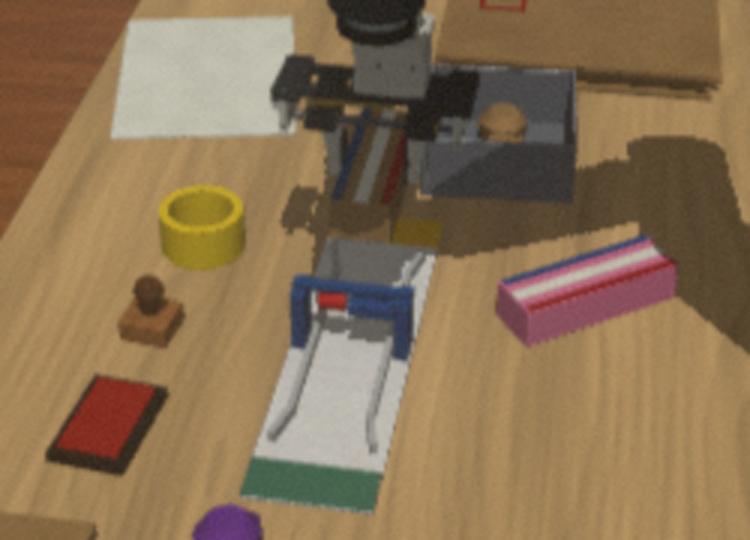

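The blue stripe is now on the roller's side and the carton is level. I'll lower it.

>>> arm_command:
  series: [0,0,0,0,0,0.4,0,0,0,0,0,0,0.7,0,0,0,0,0,0,0.8,0,0,0,0,0,0,0.88,0,0,0,0,0,0,0.95,0,0,0,0,0,0,0.98,0,0,0,0,0,0,0.98,0]

```text
t: 38.78
eef_pos: [0.569, -0.1329, 0.0469]
ee_rot: [3.141, -0.001, 1.545]
force: [0.3, -0.1, -1.5]
width: 0.0602
gripper_force: 25.0
```

>>> arm_command:
  series: [0,0,0,0,0,0.015,0,0,0,0,0,0,0.015,0,0,0,0,0,0,0.015,0]

```text
t: 39.15
eef_pos: [0.5689, -0.1329, 0.0453]
ee_rot: [3.141, -0.001, 1.545]
force: [-0.2, -0.9, -1.3]
width: 0.06
gripper_force: 25.0
```

>>> arm_command:
  series: [0,0,0,0.1,0,0,0,0,0,0,0.2,0,0,0,0,0,0,0.3,0,0,0,0,0,0,0.4,0,0,0,0,0,0,0.5,0,0,0,0,0,0,0.6,0,0,0,0,0,0,0.65,0,0,0,0,0,0,0.65,0,0,0]

```text
t: 40.15
eef_pos: [0.5705, -0.0675, 0.0452]
ee_rot: [3.141, -0.001, 1.546]
force: [-0.0, -0.8, -4.2]
width: 0.0597
gripper_force: 25.0
```

>>> arm_command:
  series: [0,0,0,0,0,0,0.85,0,0,0,0,0,0,0.85,0,0,0,0,0,0,0.85,0,0,0,-0.35,0,0,0.85,0,0,0,-0.68,0,0,0.85,0,0,0,-0.68,0,0,0.85]

```text
t: 40.9
eef_pos: [0.5685, -0.1378, 0.0451]
ee_rot: [3.141, -0.001, 1.543]
force: [-0.8, 0.4, -0.3]
width: 0.0744
gripper_force: 0.0
```

>>> arm_command:
  series: [0,0,0,0,0,0,0,0,0,0,0,0,0,0,0,0,0,0,0,0,0,0,0,0,0,0,0,0]

```text
t: 41.4
eef_pos: [0.5689, -0.1354, 0.0452]
ee_rot: [3.141, -0.001, 1.546]
force: [-0.4, 1.2, 1.2]
width: 0.0597
gripper_force: 25.0
```

>>> arm_command:
  series: [0,0,0,0.1,0,0,0,0,0,0,0.2,0,0,0,0,0,0,0.3,0,0,0,0,0,0,0.4,0,0,0,0,0,0,0.5,0,0,0,0,0,0,0.6,0,0,0,0,0,0,0.7,0,0,0,0,0,0,0.75,0,0,0]

```text
t: 42.4
eef_pos: [0.5707, -0.0602, 0.0452]
ee_rot: [3.141, -0.001, 1.546]
force: [-0.2, -3.0, 0.7]
width: 0.0597
gripper_force: 25.0
```

>>> arm_command:
  series: [0,0,0,0,0,0,0.85,0,0,0,0,0,0,0.85,0,0,0,0,0,0,0.85,0,0,0,0,0,-0.4,0.85,0,0,0,0,0,-0.9,0.85,0,0,0,0,0,-0.9,0.85]

```text
t: 43.15
eef_pos: [0.5731, -0.0609, 0.1394]
ee_rot: [3.133, -0.002, 1.546]
force: [-0.2, -0.1, -1.2]
width: 0.0743
gripper_force: 0.0
```

>>> arm_command:
  series: [0,0,0,0.7,0,0,0.85,0,0,0,0.7,0,0,0.85,0,0,0,0.7,0,0,0.85]

```text
t: 43.52
eef_pos: [0.572, 0.0093, 0.1348]
ee_rot: [-3.141, -0.001, 1.547]
force: [1.1, -0.7, -0.2]
width: 0.0741
gripper_force: 0.0
```

>>> arm_command:
  series: [0,0,0,0.7,0,0,0.85,0,0,0,0.7,0,0,0.85,0,0,0,0.7,0,0,0.85,0,0,0,0.7,0,0,0.85]

```text
t: 44.02
eef_pos: [0.5739, 0.0776, 0.135]
ee_rot: [-3.142, -0.0, 1.544]
force: [0.2, 0.3, -0.0]
width: 0.0749
gripper_force: 0.0
```

>>> arm_command:
  series: [0,0,0,0,0,0.4,0.85,0,0,0,0,0,0.7,0.85,0,0,0,0,0,0.9,0.85,0,0,0,0,0,0.9,0,0,0,0,0,0,0.9,0,0,0,0,0,0,0.9,0,0,0,0,0,0,0.9,0]

```text
t: 44.9
eef_pos: [0.5745, 0.0789, 0.0461]
ee_rot: [3.14, -0.001, 1.545]
force: [0.3, -2.0, 0.3]
width: 0.0595
gripper_force: 25.0
```

>>> arm_command:
  series: [0,0,0,0.1,0,0,0,0,0,0,0.2,0,0,0,0,0,0,0.3,0,0,0,0,0,0,0.4,0,0,0,0,0,0,0.5,0,0,0,0,0,0,0.6,0,0,0,0,0,0,0.6,0,0,0]

```text
t: 45.78
eef_pos: [0.576, 0.1405, 0.046]
ee_rot: [3.14, -0.002, 1.546]
force: [-1.6, 1.4, 6.0]
width: 0.0598
gripper_force: 25.0
```

>>> arm_command:
  series: [0,0,0,0.1,0,0,0,0,0,0,0.2,0,0,0,0,0,0,0.3,0,0,0,0,0,0,0.4,0,0,0,0,0,0,0.42,0,0,0,0,0,0,0.42,0,0,0.85,0,0,0,0.42,0,0,0.85,0,0,0,0.42,0,0,0.85]

```text
t: 46.78
eef_pos: [0.5767, 0.1811, 0.0453]
ee_rot: [3.141, -0.001, 1.545]
force: [0.5, -1.1, 0.4]
width: 0.0739
gripper_force: 0.0
```

Run:
```python
from h import *
im=arm.grab_frame('side'); cv2.imwrite('pics/s5.png',cv2.resize(im[150:350,140:420],None,fx=2.8,fy=2.8,interpolation=cv2.INTER_CUBIC))
print(arm.get_state()['q'].round(2))
```

```text
[ 0.63  0.44 -0.38 -0.   -0.74  2.49]
```

View pics/s5.png

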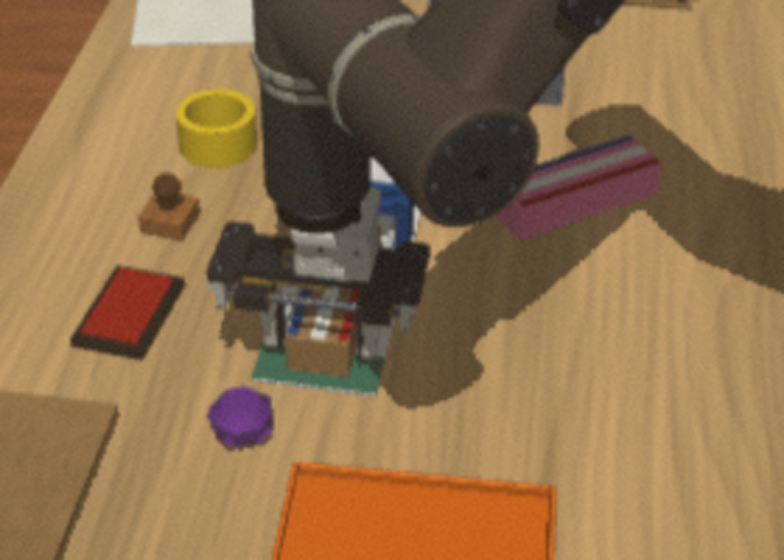

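The carton is through at the green end: its end face is at crop (320,360), short of the lane end, with blue on the roller's side. I'll regrip at the centre, lift and head for the tray.

>>> arm_command:
  series: [0,0,0,-0.35,0,0,0.85,0,0,0,-0.71,0,0,0.85,0,0,0,-0.71,0,0,0.85,0,0,0,-0.71,0,0,0,0,0,0,-0.71,0,0,0,0,0,0,-0.71,0,0,0,0,0,0,-0.71,0,0,0]

```text
t: 47.7
eef_pos: [0.5752, 0.1106, 0.0454]
ee_rot: [3.14, -0.001, 1.546]
force: [0.6, 1.9, 0.5]
width: 0.0598
gripper_force: 25.0
```

>>> arm_command:
  series: [0,0,0,0,0,-0.3,0,0,0,0,0,0,-0.6,0,0,0,0,0,0,-1,0,0,0,0,0,0,-1,0]

```text
t: 48.2
eef_pos: [0.5765, 0.1109, 0.1485]
ee_rot: [3.136, -0.003, 1.546]
force: [0.3, 0.4, -1.4]
width: 0.0598
gripper_force: 25.0
```

>>> arm_command:
  series: [0,0,0,0.9,-0.4,0,0,0,0,0,0.9,-0.4,0,0,0,0,0,0.9,-0.4,0,0,0,0,0,0.9,-0.4,0,0]

```text
t: 48.7
eef_pos: [0.5366, 0.2007, 0.1444]
ee_rot: [-3.141, 0.0, 1.546]
force: [-0.2, -0.1, -1.8]
width: 0.0596
gripper_force: 25.0
```

>>> arm_command:
  series: [0,0,0.8,0.9,-0.4,0,0,0,0,0.8,0.9,-0.4,0,0,0,0,0.8,0.9,-0.4,0,0,0,0,0.8,0.9,-0.4,0,0,0,0,0.8,0.9,-0.4,0,0,0,0,0.8,0.9,-0.4,0,0,0,0,0.8,0.9,-0.4,0,0,0,0,0.8,0.9,-0.4,0,0]

```text
t: 49.7
eef_pos: [0.4997, 0.2909, 0.1449]
ee_rot: [-3.141, 0.0, 0.288]
force: [0.4, 0.4, -1.0]
width: 0.0595
gripper_force: 25.0
```

Run:
```python
from h import *
step([.461,.371,.1],0.021)
```

```text
turn [-0.    0.    0.17] shift [-0.144 -0.878  0.449] [0.4997 0.2909 0.1449] [-3.1415  0.      0.2884]
```

>>> arm_command:
  series: [0,0,0.17,-0.144,-0.878,0,0,0,0,0.17,-0.144,-0.878,0,0,0,0,0.17,-0.144,-0.878,0.45,0,0,0,0.17,-0.144,-0.878,0.45,0,0,0,0.17,-0.144,-0.878,0.45,0]

```text
t: 50.32
eef_pos: [0.4615, 0.3717, 0.1013]
ee_rot: [-3.141, -0.001, 0.023]
force: [0.4, -0.5, -1.7]
width: 0.0597
gripper_force: 25.0
```

Run:
```python
from h import *
step([.461,.371,.0465],0.021)
im=arm.grab_frame('top'); cv2.imwrite('pics/t8.png',cv2.resize(im[180:320,80:280],None,fx=4,fy=4,interpolation=cv2.INTER_CUBIC))
```

```text
turn [-0.    -0.001  0.001] shift [-0.005  0.007  0.548] [0.4615 0.3717 0.1013] [-3.1412e+00 -1.1000e-03  2.3000e-02]
```

View pics/t8.png

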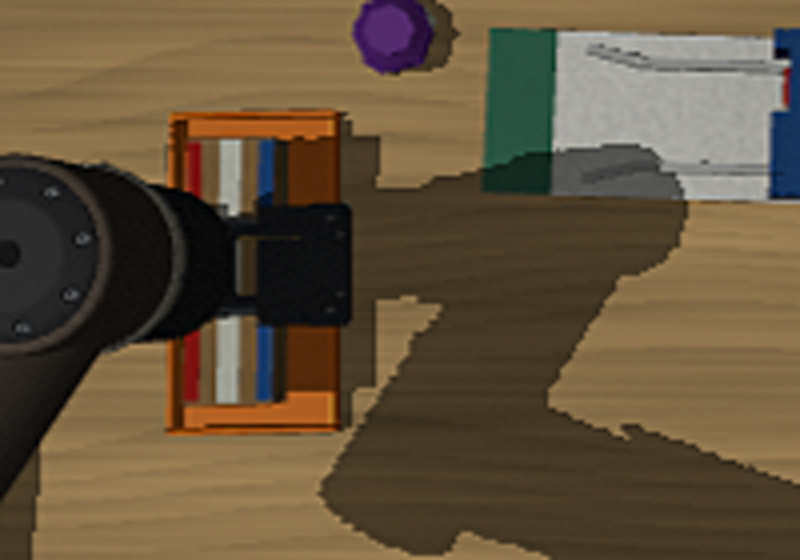

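The carton is aligned over the tray, with ends at crop y 138 and 403 inside the walls at 115 and 430. I'll lower and release.

>>> arm_command:
  series: [0,0,0,0,0,0.2,0,0,0,0,0,0,0.4,0,0,0,0,0,0,0.5,0,0,0,0,0,0,0.545,0,0,0,0,0,0,0.545,0,0,0,0,0,0,0.545,0]

```text
t: 51.12
eef_pos: [0.4611, 0.3723, 0.0466]
ee_rot: [-3.14, -0.001, 0.022]
force: [0.9, 0.2, -1.5]
width: 0.0597
gripper_force: 25.0
```

>>> arm_command:
  series: [0,0,0,0,0,0,0.85,0,0,0,0,0,0,0.85,0,0,0,0,0,0,0.85,0,0,0,0,0,0,0.85,0,0,0,0,0,-0.3,0.85,0,0,0,0,0,-0.9,0.85,0,0,0,0,0,-0.9,0.85]

```text
t: 52.0
eef_pos: [0.4627, 0.3744, 0.1411]
ee_rot: [-3.134, -0.007, 0.023]
force: [0.2, 0.6, -0.5]
width: 0.0743
gripper_force: 0.0
```

>>> arm_command:
  series: [0,0,0,0,0.9,-0.8,1,0,0,0,0,0.9,-0.8,1,0,0,0,0,0.9,-0.8,1,0,0,0,0,0.9,-0.8,1]

```text
t: 52.5
eef_pos: [0.4625, 0.2818, 0.2156]
ee_rot: [-3.14, -0.001, 0.021]
force: [-0.0, 0.4, -0.7]
width: 0.0877
gripper_force: 0.0
```

>>> arm_command:
  series: [0,0,0,0,0.9,0,1,0,0,0,0,0.9,0,1,0,0,0,0,0.9,0,1,0,0,0,0,0.9,0,1]

```text
t: 53.0
eef_pos: [0.4645, 0.1925, 0.2149]
ee_rot: [3.141, 0.0, 0.022]
force: [0.1, -0.5, 0.1]
width: 0.0876
gripper_force: 0.0
```

>>> arm_command:
  series: [0,0,0,0,0.9,0,1,0,0,0,0,0.9,0,1,0,0,0,0,0.9,0,1,0,0,0,0,0.9,0,1]

```text
t: 53.5
eef_pos: [0.4668, 0.1029, 0.2155]
ee_rot: [-3.141, -0.0, 0.022]
force: [-0.6, 0.8, 1.0]
width: 0.0877
gripper_force: 0.0
```

Run:
```python
from h import *
a=arm.grab_frame('top');b=arm.grab_frame('side')
cv2.imwrite('pics/f.png',np.vstack([cv2.resize(a[150:310,70:470],None,fx=2,fy=2)[:290],cv2.resize(b[100:400],None,fx=1.43,fy=1.43)[:310,:800] if 0 else cv2.resize(b[110:400],(800,300))]))
```

```text
(no output)
```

View pics/f.png

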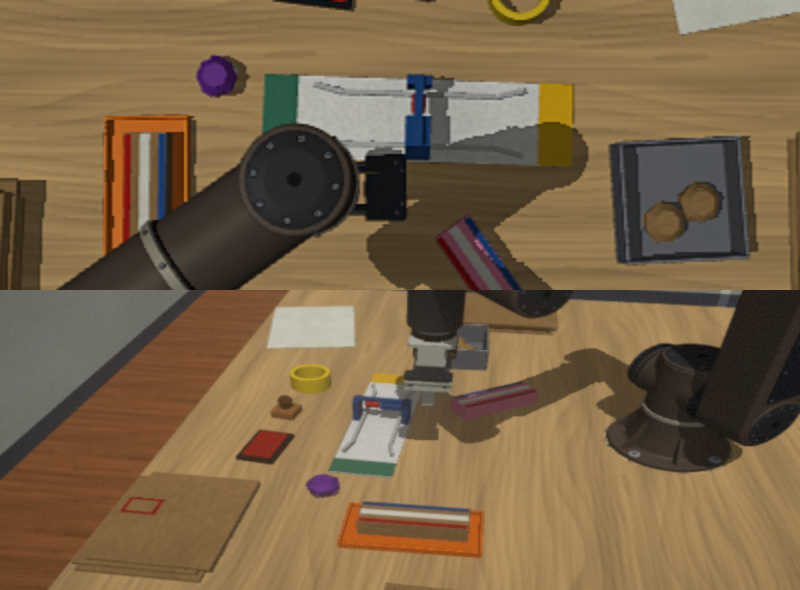

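The carton lies flat in the tray, right way up. Both wads are in the bin at (665,222) and (700,202), and one was nudged but stayed inside. The bystanders are untouched, and no other wads are on the table.

```bash
python3 -c "
from station import arm
print(arm.job_done())"
```

```text
the job is handed in; nothing more can be done
None
```

The job is handed in: both wads are in the bin, the carton was slid under the roller along its red edge and then its blue edge, and it now lies flat, right way up and released in the orange tray; the hand-in returned no verdict.

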